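Load a test coupon under a spring clip

TASK

Load the test coupon into the spring-clip fixture without gripping or lifting anything: press the clip's long thumb bar down with one fingertip and, keeping it down, use the other fingertip to push the coupon by its upright connector block along the channel, under the raised contact nose, until its front edge is home against the end stop. Then let go of the bar so that the clip springs shut on the coupon, and move clear. Leave the can, the case, the adapter and the wrench where they are.

Things in the scene. Friction and masses are not known exactly. Their poses are not given: they have to be found in the camera images.
- fixture: Fixture fixed to the bench: dark steel plate 200 x 130 x 10 mm, origin at the centre of its underside; x = push direction, y left, z up. On it a channel 40 mm wide along x, centred on y = -32 mm, between white rails 5 mm high (x -60 to 75). A clip rocks on a shaft along x at y = 0, 24 mm above the bench, in ears 18 mm high at x = -58, 40, 84: thumb bar on the +y side, nose over the channel.
- stop (a point): Foot of the white end stop (12 mm high, 50 mm wide) that closes the channel: on the face that the coupon's front edge must meet, on the channel's centre line, at the plate's top; x = 75, y = -32, z = 10 mm of the fixture.
- nose (a point): Underside of the clip's contact nose (steel, 14 mm long in x, 8 mm wide), at its centre: x = 60, y = -32 mm of the fixture. Shut, it is 1 mm above the plate and bars the way.
- thumb_bar (a point): Clip's thumb bar: steel strip 116 (along the fixture's x, x = -88 to 28 mm) x 20 x 4 mm. This point: centre of its top face, x = -30, y = 32 mm of the fixture; top 33.5 mm above the bench when shut, 19 mm fully down; tilted 0.2 rad (outer edge up) when shut. Press it anywhere along its length; a fingertip may slide along it. Spring: 3 N at first, 8 N fully down.
- clip (a joint): Angle of the clip in rad: 0 = shut, 0.45 = thumb bar fully down on its stop (nose about 16 mm above the plate). The coupon's board passes under the nose above about 0.15, so half-way down (0.25) is plenty and lets the fingertip slide easily; shut on the board it reads about 0.12. It springs back when the bar is let go.
- coupon: Loose coupon, about 60 g, lying in the channel: green board 60 (x) x 36 x 5 mm, origin at the centre of its underside, x towards its front edge. On its rear end (x -30 to -18) a steel block 28 mm wide, top at 24 mm, with a brass stub 7 mm high on it; push its flat rear face at x = -30. It starts 8 to 33 mm short of the nose; home, its origin is at x = 45, y = -32 mm of the fixture.
- can: Bystander: closed can, 66 mm across, 100 mm tall, standing to the right (-y side) of the fixture; origin at the centre of its underside.
- case: Bystander: blue plastic case 110 x 50 x 30 mm lying to the left (+y side) of the fixture; origin at the centre of its underside.
- adapter: Bystander: small brass coaxial adapter, 22 mm across, 34 mm tall, standing beyond the far left corner of the fixture; origin at the centre of its underside.
- wrench: Bystander: small steel wrench 120 mm long lying to the right of the fixture, nearer the robot; origin at the centre of its underside.
Mind the look-alikes: they are no part of the job. Several things have the shape of the coupon; the one meant has the colours described above.

How it is judged:
On the way, in this order (a step that is already met when the one before it is completed fails the run):
1. a fingertip holds the thumb bar down while the coupon is still short of the clip (value of joint clip above 0.15 rad and contact force between the fingers and clip above 0.5 N and x of coupon in the frame of fixture below 0.022 m), for 0.2 s.
2. the coupon is pushed home against the end stop while the fingertip still holds the thumb bar down (value of joint clip above 0.15 rad and contact force between the fingers and clip above 0.5 N and x of coupon in the frame of fixture between 0.041 and 0.049 m and y of coupon in the frame of fixture between -0.036 and -0.028 m and z of coupon in the frame of fixture below 0.013 m), for 0.1 s.
At the end, for the whole second after the job is handed in: The coupon lies flat in the channel, its front edge within 4 mm of the end stop and its middle within 4 mm of the channel's centre line, at rest, with the clip sprung shut on its board (clip angle 0.08 to 0.17 rad) and the robot off it (x of coupon in the frame of fixture between 0.041 and 0.049 m and y of coupon in the frame of fixture between -0.036 and -0.028 m and z of coupon in the frame of fixture below 0.013 m and value of joint clip between 0.08 and 0.17 rad and contact force between clip and the fingers below 0.1 N and angle between coupon's own z axis and vertical below 0.06 rad and linear speed of coupon below 0.01 m/s); the robot touches nothing.
It fails at once if the coupon is lifted (more than 8 mm off the plate) or tipped (z of coupon in the frame of fixture above 0.018 m or angle between coupon's own z axis and vertical above 0.25 rad).
It fails at once if a bystander is moved by more than 15 mm (distance of any of can, case, adapter, wrench from where it was at the start of the episode above 0.015 m).
It also fails if it takes over 42 s, if anything falls off the work surface, if the arm or the gripper's body presses on something with over 40 N, if the wrist force passes 120 N, or if a joint passes its speed limit or range.

ROBOT

A 6-joint arm with a two-finger parallel gripper is mounted at the origin on the work surface. World frame = base frame: x ahead of the robot, y to its left, z up, the work surface at z = 0. Lengths are in m, angles in rad, forces in N, time in s.
With the tool pointing down it reaches from about 0.375 to 0.9 m from the base axis. Payload 3.1 kg.
Tool frame: the origin (TCP) lies between the finger pads; the fingertips stand manip.nose_length ahead of it and the grasp point (between the pads) lies 5 mm behind it (manip.nose_length is the distance from the TCP to the fingertips, in m); z points along the fingers, y is the line along which they close (so a half turn about z gives the same grasp; the last joint's range is limited). The gripper opens to 85 mm and grips with 20 to 120 N. Pads are 22 mm wide; open, the fingers measure 114 mm over their backs; the gripper's body (76 mm by 85 mm) begins 54 mm behind the grasp point. The pads swing forward as they close: fully open they stand 13 mm farther back than shut.
Start: joints at [1.042, 0.527, 1.433, -0, 1.181, -0.178], TCP at [0.215, 0.587, 0.245] pointing down, gripper open.
Joint ranges: [-3.08, 3.08], [-0.75, 2.2], [0.22, 2.44], [-1.43, 4.57], [0, 2.65], [-2.85, 2.85]. Speed limits (rad/s): [2.79, 2.79, 3.14, 3.14, 3.14, 3.14].

INTERFACE

Orientations are given as a unit quaternion [x, y, z, w].
In Python, from station import monitor, eyes, job, manip gives the robot as it stands.
- The arm moves only by the shell command python3 -m pendant 'ROWS' [FORCE]. ROWS is JSON, a list that holds one entry, the list of rows, each a list of 7 numbers: the shift along the tool's x, y, z as a fraction of full scale, then the turn, a rotation vector about the tool's x, y, z as a fraction of full scale, then the opening, from 0 (shut) to 1 (fully open). A call has 1 to 20 rows; each row shifts and turns the commanded pose from where the row before left it, along the tool's axes as they then stand; what a row does not reach is not made up. Full scale, the value 1, is 800 mm for a shift and 0.12 rad for a turn. A row lasts 1/10 s, in which the tool goes at most 50 mm and 8.59 degrees, less where a joint would pass 70% of its speed; a pose out of reach is approached as far as the arm can. A call with a number of a shift or a turn outside -1 to 1 is refused whole. A call with a gripper value outside its range is refused whole. The fingers move at their own pace and stop on an object; FORCE is the grip in N (left out, the last holds). Time passes only in rows, so rows that do not move let the fingers close. It gives the time, the measured TCP pose, the force, the opening and the grip force at its end, in the units of the state.
- monitor.sense(): the state, without advancing time (a new reading comes with each control period).
- eyes.snapshot(name): name is "scene" or "top"; returns a dict with "pixels" (480x640x3 uint8, red, green, blue), "depth" (480x640 float32, m along the optical axis (not along the pixel's ray), 0 where there is no reading), "intrinsics" (3x3 intrinsics, pixels), "eye" and "attitude" of the camera in the world. Camera axes: x right, y down, z forward; pixel columns grow to the right and rows downward; lengths in m; the calibration is good to about 2 mm. A picture is of the moment at which its call begins.
- job.sign_off(): hands the job in; it is judged then, once.
The state is a dict: "t": time; "q": joint angles; "qd": joint speeds; "tau": joint torques, N m; "tcp_pos": TCP position; "tool_rot": TCP orientation; "force": force on the tool from outside, world axes, zero at the start; "ft_torque": the same for the moment, N m; "finger_gap": opening from 0.0 (shut) to 1.0 (fully open); "gripper_force": force on a finger pad.
Only numpy, scipy, OpenCV 4.12 (cv2) and the standard library are available. Lean on these libraries where they do the work, as an engineer would, in place of code of your own. Each camera call takes 0.05 s, during which the arm holds its last target. There are 200 camera calls.

## Working session

There is one attempt and no reset: what is moved stays moved. The work goes in short steps, Python scripts to look and compute and a shell command to move; the robot and the scene stay as the last step left them, time stands still between calls to the robot, and variables do not carry over. Pictures are saved under pics/ and viewed, at most 10 in all, crops included, and the job is handed in when it is done.

```bash
ls; mkdir -p pics; python3 - <<'E'
from station import monitor, eyes, job, manip
import cv2,numpy as np
print(monitor.sense()); print(manip.nose_length)
for n in("scene","top"):
    s=eyes.snapshot(n); np.savez(f"{n}0.npz",**s)
    cv2.imwrite(f"pics/{n}0.png",s["pixels"][:,:,::-1]); print(n,s["intrinsics"],s["eye"],s["attitude"])
E
```

```text
pics
{'t': 0.0, 'q': array([ 1.04150249e+00,  5.28489551e-01,  1.43390856e+00, -7.20709904e-05,
        1.18135540e+00, -1.78523298e-01]), 'qd': array([ 8.60817944e-04, -5.30113377e-04,  3.53380610e-04,  3.21197866e-05,
       -1.66370859e-03,  1.00025226e-03]), 'tau': array([ 9.21272003e-04, -4.42349052e+01, -1.78030533e+01, -8.31738816e-05,
        8.38110514e-03, -3.12190252e-06]), 'tcp_pos': array([0.21441797, 0.58634375, 0.2443172 ]), 'tool_rot': array([ 1.74473900e-01,  9.84661206e-01, -1.02501947e-03, -3.43184015e-04]), 'force': array([0.60729178, 0.08369883, 1.17828445]), 'ft_torque': array([-0.01133754, -0.02259253, -0.02547413]), 'gripper_force': 0.0, 'finger_gap': 1.0040198449311146}
0.014
scene [[591.17036029   0.         325.39097645]
 [  0.         591.17036029 241.75122254]
 [  0.           0.           1.        ]] [1.19597622 0.1482252  0.69386054] [ 0.57987292  0.71529566 -0.29754687 -0.25212175]
top [[537.70048408   0.         310.03314459]
 [  0.         537.70048408 238.89786923]
 [  0.           0.           1.        ]] [0.39910404 0.01457583 0.89111594] [ 0.70555876 -0.70352631  0.04791814 -0.07029523]
```

View pics/scene0.png

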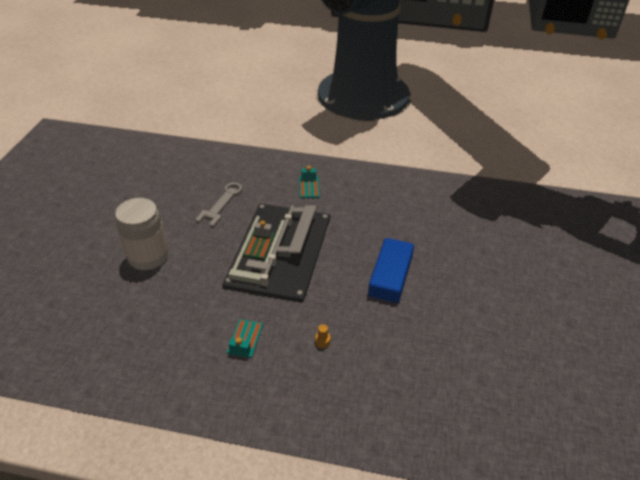

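View pics/top0.png

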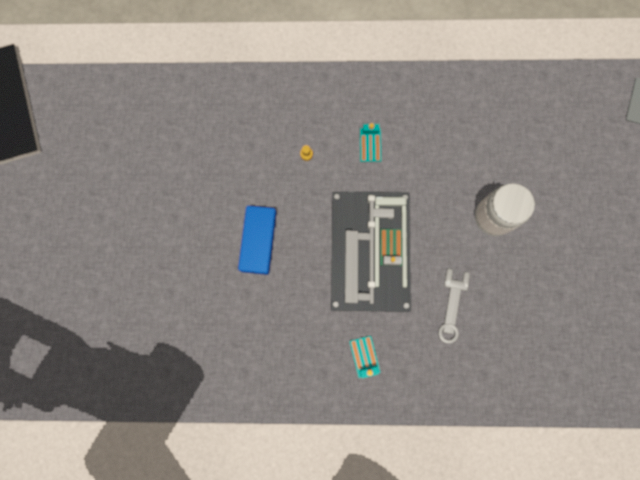

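Top view: fixture plate spans (332,192)–(410,310), coupon's board at (391,242) with steel block at (393,260), thumb bar at (351,266), nose at (384,213), and end stop at (390,201). The green look-alikes are at (371,143) and (365,357). Next I'll zoom in to get accurate points.

```bash
python3 - <<'E'
import cv2,numpy as np
a=np.load("top0.npz")["pixels"][185:320,325:420,::-1]
b=np.load("scene0.npz")["pixels"][195:305,215:340,::-1]
a=cv2.resize(a,None,fx=4.4,fy=4.4,interpolation=cv2.INTER_CUBIC); a=a[:594]
b=cv2.resize(b,None,fx=3,fy=3,interpolation=cv2.INTER_CUBIC)
o=np.zeros((594,800,3),np.uint8); o[:a.shape[0],:a.shape[1]]=a; o[:b.shape[0],420:420+b.shape[1]]=b
cv2.imwrite("pics/z0.png",np.clip(o*1.4,0,255).astype(np.uint8))
E
```

```text
(no output)
```

View pics/z0.png

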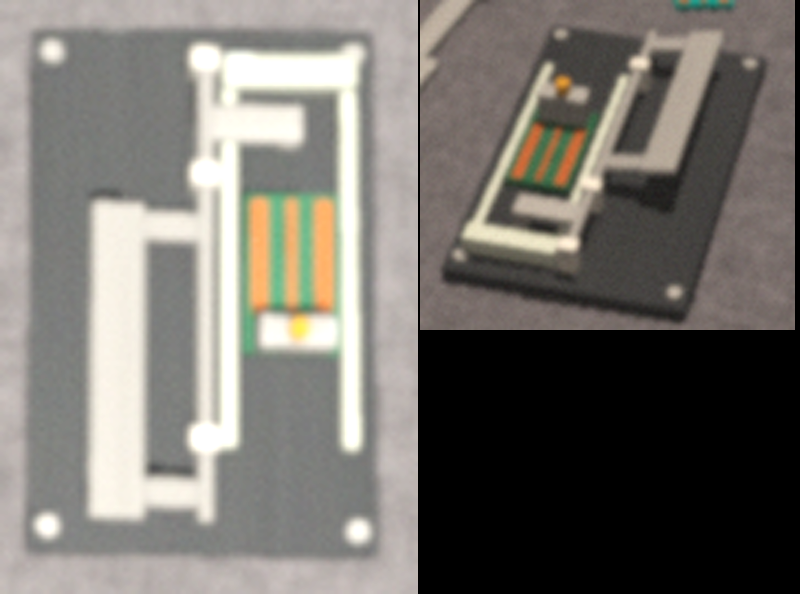

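Zoom: plate corners, thumb-bar corners (crop 88–145, 200–520), board front edge (crop row 194) and the block's rear edge (row ~347) are clear in both views. I'll fit the fixture pose and the coupon position to both views together.

```bash
cat > h.py <<'E'
import numpy as np
from scipy.spatial.transform import Rotation as R
from scipy.optimize import least_squares
C={n:np.load(f"{n}0.npz") for n in("top","scene")}
def proj(n,P):
    c=C[n]; p=(np.atleast_2d(P)-c["eye"])@R.from_quat(c["attitude"]).as_matrix()
    return (p[:,:2]/p[:,2:])@np.diag([c["intrinsics"][0,0]]*2)+c["intrinsics"][:2,2]
top=lambda u,v:((u+.5)/4.4-.5+325,(v+.5)/4.4-.5+185)
sc=lambda u,v:((u-420+.5)/3-.5+215,(v+.5)/3-.5+195)
E
python3 - <<'E'
from h import *
pl=np.array([[.1,.065,.01],[.1,-.065,.01],[-.1,.065,.01],[-.1,-.065,.01]])
tb=np.array([[.028,.0418,.0355],[.028,.0222,.0315],[-.088,.0418,.0355],[-.088,.0222,.0315]])
T=[top(*p) for p in[(30,31),(372,31),(27,553),(375,556),(90,200),(145,203),(88,518),(143,521)]]
S=[sc(*p) for p in[(684,300),(446,267),(765,60),(555,28),(672,172),(607,170),(722,32),(655,38)]]
F=np.vstack([pl,tb])
cT=[top(*p) for p in[(248,194),(338,194),(258,349),(337,349)]]
cS=[sc(*p) for p in[(508,182),(577,190)]]
def f(p,full=False):
    x,y,z,w,cx,cy,cw=p
    fx=lambda q:q@R.from_euler('z',w).as_matrix().T+[x,y,z]
    cp=fx(np.array([[.03,.018,.005],[.03,-.018,.005],[-.03,.014,.024],[-.03,-.014,.024]])@R.from_euler('z',cw).as_matrix().T+[cx,cy,.01])
    W=fx(F)
    r=np.concatenate([(proj("top",W)-T),(proj("scene",W)-S),(proj("top",cp)-cT),(proj("scene",cp[:2][::-1])-cS)])
    return r.ravel()
s=least_squares(f,[.4,-.05,0,0,-.01,-.032,0],loss='soft_l1')
print(s.x.round(4)); print(f(s.x).reshape(-1,2).round(1).tolist())
E
```

```text
[ 0.5295 -0.0563 -0.0021 -0.0116  0.0048 -0.0326  0.0308]
[[-0.1, -0.6], [-0.5, 0.1], [-0.7, 0.1], [0.5, 0.7], [0.2, 0.3], [-0.3, 0.2], [0.2, 0.1], [-0.0, -0.3], [-0.5, 4.5], [-2.9, 1.0], [-0.2, -0.6], [-1.5, -1.0], [-0.1, 0.0], [9.6, 0.5], [-0.2, -0.0], [11.0, -1.9], [-2.5, 0.6], [-1.1, 0.2], [0.2, -0.0], [-0.2, -0.3], [-1.4, -0.3], [-2.7, 0.2]]
```

```bash
cat >> h.py <<'E'
def goto(FX,FW,tx,ty,z):
    "shift in the tool frame (fractions) after turn, to a fixture-plane point at TCP height z"
    from station import monitor
    s=monitor.sense(); M=R.from_quat(s["tool_rot"]).as_matrix()
    G=np.column_stack([[-np.cos(FW),-np.sin(FW),0],[-np.sin(FW),np.cos(FW),0],[0,0,-1]])
    P=R.from_euler('z',FW).apply([tx,ty,0])+[FX[0],FX[1],z]
    d=P-s["tcp_pos"]
    print("t",s["t"],"tcp",s["tcp_pos"].round(4),"target",P.round(4),"shift mm",(M.T@d*1e3).round(1),"frac",(M.T@d/.8).round(4),
      "turn frac",(R.from_matrix(M.T@G).as_rotvec()/.12).round(3),"F",s["force"].round(2),"gap",round(s["finger_gap"],3),s["gripper_force"])
E
python3 - <<'E'
from h import *
pl=np.array([[.1,.065,.01],[.1,-.065,.01],[-.1,.065,.01],[-.1,-.065,.01]])
tb=np.array([[.028,.0418,.0355],[.028,.0222,.0315],[-.088,.0418,.0355],[-.088,.0222,.0315]])
T=[top(*p) for p in[(30,31),(372,31),(27,553),(375,556),(90,200),(145,203),(88,518),(143,521)]]
S=[sc(*p) for p in[(446,267),(765,60),(555,28),(672,172),(722,32)]]
F=np.vstack([pl,tb]);si=[1,2,3,4,6]
cT=[top(*p) for p in[(248,194),(338,194),(258,349),(337,349)]]
cS=[sc(*p) for p in[(508,182),(577,190)]]
def f(p):
    x,y,z,w,cx,cy,cw=p
    fx=lambda q:q@R.from_euler('z',w).as_matrix().T+[x,y,z]
    cp=fx(np.array([[.03,.018,.005],[.03,-.018,.005],[-.03,.014,.024],[-.03,-.014,.024]])@R.from_euler('z',cw).as_matrix().T+[cx,cy,.01])
    W=fx(F)
    return np.concatenate([(proj("top",W)-T),(proj("scene",W[si])-S),(proj("top",cp)-cT),(proj("scene",cp[:2][::-1])-cS)]).ravel()
s=least_squares(f,[.4,-.05,0,0,-.01,-.032,0],loss='soft_l1')
print(s.x.round(4)); print(f(s.x).reshape(-1,2).round(1).tolist())
goto(s.x[:2],s.x[3],-.05,0,.16)
E
```

```text
[ 0.5295 -0.0561 -0.0022 -0.0131  0.0048 -0.0329  0.032 ]
[[-0.2, -0.6], [-0.6, 0.2], [-1.0, 0.0], [0.2, 0.8], [0.1, 0.3], [-0.4, 0.2], [-0.0, 0.0], [-0.2, -0.3], [-2.8, 1.1], [0.0, -0.5], [-1.3, -1.0], [0.0, 0.1], [-0.0, 0.1], [-2.5, 0.7], [-1.1, 0.2], [0.2, 0.0], [-0.2, -0.3], [-1.4, -0.3], [-2.7, 0.2]]
t 0.1 tcp [0.2144 0.5864 0.2444] target [ 0.4795 -0.0554  0.16  ] shift mm [-469.5 -511.5   85.3] frac [-0.5869 -0.6393  0.1066] turn frac [-0.016 -0.006 -2.814] F [ 0.01  0.21 -0.19] gap 0.995 0.0
```

```bash
python3 -m pendant '[[[-0.0293,-0.032,0.0053,0,0,0,0.6],[-0.0293,-0.032,0.0053,0,0,0,0.6],[-0.0293,-0.032,0.0053,0,0,0,0.6],[-0.0293,-0.032,0.0053,0,0,0,0.6],[-0.0293,-0.032,0.0053,0,0,0,0.6],[-0.0293,-0.032,0.0053,0,0,0,0.6],[-0.0293,-0.032,0.0053,0,0,0,0.6],[-0.0293,-0.032,0.0053,0,0,0,0.6],[-0.0293,-0.032,0.0053,0,0,0,0.6],[-0.0293,-0.032,0.0053,0,0,0,0.6],[-0.0293,-0.032,0.0053,0,0,0,0.6],[-0.0293,-0.032,0.0053,0,0,0,0.6],[-0.0293,-0.032,0.0053,0,0,0,0.6],[-0.0293,-0.032,0.0053,0,0,0,0.6],[-0.0293,-0.032,0.0053,0,0,0,0.6],[-0.0293,-0.032,0.0053,0,0,0,0.6],[-0.0293,-0.032,0.0053,0,0,0,0.6],[-0.0293,-0.032,0.0053,0,0,0,0.6],[-0.0293,-0.032,0.0053,0,0,0,0.6],[-0.0293,-0.032,0.0053,0,0,0,0.6]]]'
python3 -m pendant '[[[0,0,0,0,0,-0.7,0.6],[0,0,0,0,0,-0.7,0.6],[0,0,0,0,0,-0.7,0.6],[0,0,0,0,0,-0.7,0.6],[0,0,0,0,0,0,0.6],[0,0,0,0,0,0,0.6]]]'
python3 -c "
from h import *
goto([.5295,-.0561],-.0131,-.05,0,.10)"
```

```text
t: 2.1
tcp_pos: [0.4793, -0.0564, 0.1601]
tool_rot: [0.175, 0.985, 0.0, -0.0]
force: [0.0, 0.9, -0.6]
finger_gap: 0.6
gripper_force: 0.0
t: 2.7
tcp_pos: [0.4789, -0.0549, 0.1604]
tool_rot: [0.008, 1.0, 0.0, -0.0]
force: [-0.4, 0.0, -0.2]
finger_gap: 0.599
gripper_force: 0.0
t 2.7 tcp [ 0.4789 -0.0549  0.1604] target [ 0.4795 -0.0554  0.1   ] shift mm [-0.6 -0.5 60.4] frac [-0.0007 -0.0006  0.0755] turn frac [ 0.001 -0.003 -0.028] F [-0.39  0.01 -0.16] gap 0.599 0.0
```

```bash
python3 -m pendant '[[[0,0,0.04,0,0,0,0.6],[0,0,0.04,0,0,0,0.6],[0,0,0.02,0,0,0,0.6],[0,0,0.019,0,0,0,0.6],[0,0,0,0,0,0,0.6],[0,0,0,0,0,0,0.6]]]'
python3 - <<'E'
from h import *
import cv2
from station import eyes
goto([.5295,-.0561],-.0131,-.05,0,.065)
a=eyes.snapshot("top");b=eyes.snapshot("scene")
np.savez("top1.npz",**a);np.savez("scene1.npz",**b)
A=cv2.resize(a["pixels"][170:320,320:420,::-1],None,fx=4,fy=4,interpolation=cv2.INTER_CUBIC)
B=cv2.resize(b["pixels"][150:310,215:340,::-1],None,fx=3.2,fy=3.2,interpolation=cv2.INTER_CUBIC)
o=np.zeros((600,800,3),np.uint8);o[:600,:400]=A;o[:B.shape[0],400:400+B.shape[1]]=B
cv2.imwrite("pics/z1.png",np.clip(o*1.4,0,255).astype(np.uint8))
E
```

```text
t: 3.3
tcp_pos: [0.479, -0.0549, 0.0653]
tool_rot: [0.008, 1.0, 0.0, -0.0]
force: [0.0, -0.0, -0.3]
finger_gap: 0.598
gripper_force: 0.0
t 3.3 tcp [ 0.479  -0.0549  0.0653] target [ 0.4795 -0.0554  0.065 ] shift mm [-0.5 -0.5  0.3] frac [-0.0006 -0.0006  0.0004] turn frac [ 0.002 -0.004 -0.02 ] F [ 0.01 -0.04 -0.32] gap 0.598 0.0
```

View pics/z1.png

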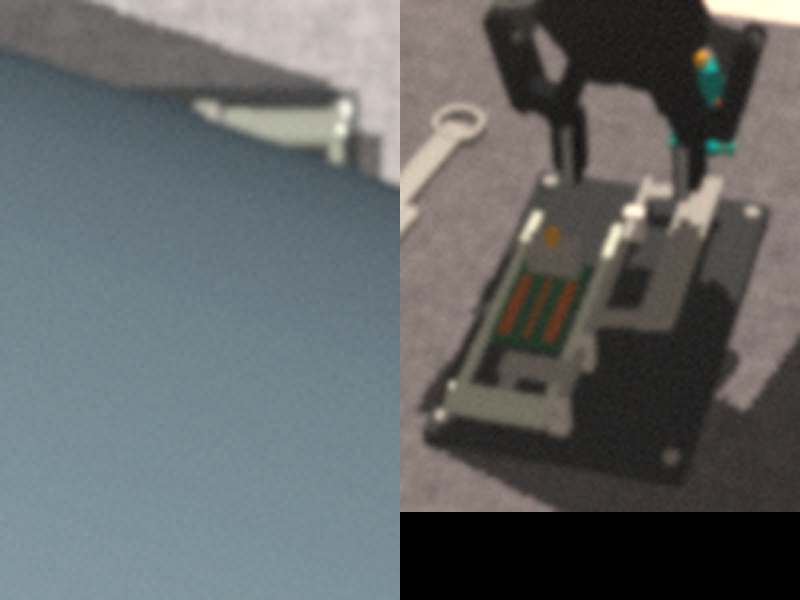

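The scene view shows the finger ends at about crop (570,182) and (688,200), both clear behind the block and over the bar. I'll compare these with the predicted tip positions.

```bash
python3 - <<'E'
from h import *
def g(P): 
    W=R.from_euler('z',-.0131).apply(P)+[.5295,-.0561,0]
    return ((proj("scene",W)-[215,150])*3.2+[400,0]).round(0).tolist()
for z in(.05,.055,.06): print(z,g([[-.05,-.0255,z],[-.05,-.04,z],[-.05,.0255,z],[-.05,.04,z]]))
E
```

```text
0.05 [[579.0, 180.0], [552.0, 176.0], [674.0, 195.0], [701.0, 199.0]]
0.055 [[578.0, 172.0], [551.0, 168.0], [674.0, 187.0], [701.0, 192.0]]
0.06 [[578.0, 165.0], [551.0, 161.0], [673.0, 180.0], [701.0, 184.0]]
```

Prediction matches. Now descending onto the bar in small steps.

```bash
P='python3 -m pendant'; 
python3 -m pendant '[[[0,0,0.01,0,0,0,0.6],[0,0,0.0075,0,0,0,0.6],[0,0,0,0,0,0,0.6],[0,0,0,0,0,0,0.6]]]'
python3 -m pendant '[[[0,0,0.0025,0,0,0,0.6],[0,0,0.0025,0,0,0,0.6],[0,0,0,0,0,0,0.6],[0,0,0,0,0,0,0.6]]]'
python3 -m pendant '[[[0,0,0.0025,0,0,0,0.6],[0,0,0.0025,0,0,0,0.6],[0,0,0,0,0,0,0.6],[0,0,0,0,0,0,0.6]]]'
```

```text
t: 3.8
tcp_pos: [0.4789, -0.0549, 0.0511]
tool_rot: [0.007, 1.0, 0.0, -0.0]
force: [-1.1, -0.0, -0.2]
finger_gap: 0.596
gripper_force: 0.0
t: 4.2
tcp_pos: [0.479, -0.055, 0.0473]
tool_rot: [0.007, 1.0, 0.0, -0.0]
force: [1.0, 0.4, 0.1]
finger_gap: 0.605
gripper_force: 0.0
t: 4.6
tcp_pos: [0.4792, -0.0549, 0.0435]
tool_rot: [0.007, 1.0, 0.0, 0.0]
force: [0.0, 1.3, 2.9]
finger_gap: 0.604
gripper_force: 1.6
```

```bash

python3 -m pendant '[[[0,0,0.003,0,0,0,0.6],[0,0,0.003,0,0,0,0.6],[0,0,0.002,0,0,0,0.6],[0,0,0,0,0,0,0.6],[0,0,0,0,0,0,0.6]]]'
python3 - <<'E'
from h import *
import cv2
from station import eyes
goto([.5295,-.0561],-.0131,-.05,0,.0365)
b=eyes.snapshot("scene");np.savez("scene2.npz",**b)
cv2.imwrite("pics/z2.png",np.clip(1.6*cv2.resize(b["pixels"][160:310,215:340,::-1],None,fx=4,fy=4,interpolation=cv2.INTER_CUBIC).astype(float),0,255).astype(np.uint8))
E
```

```text
t: 5.1
tcp_pos: [0.4791, -0.0546, 0.0369]
tool_rot: [0.008, 1.0, 0.0, 0.0]
force: [0.9, 3.6, 5.9]
finger_gap: 0.6
gripper_force: 3.1
t 5.1 tcp [ 0.4791 -0.0546  0.0369] target [ 0.4795 -0.0554  0.0365] shift mm [-0.4 -0.9  0.4] frac [-0.0005 -0.0011  0.0005] turn frac [ 0.004  0.001 -0.018] F [0.88 3.57 5.86] gap 0.6 3.0749302606818674
```

View pics/z2.png

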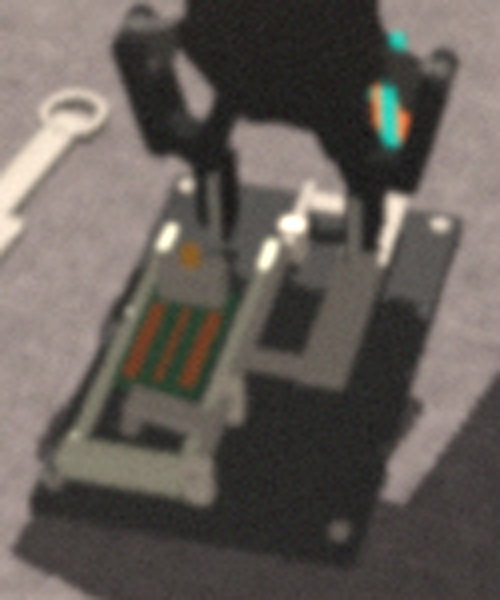

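Nose (170,405) is raised, tips are behind the block (190,270) and on the bar (365,250); the coupon has not moved. Pushing now.

```bash

python3 -m pendant '[[[-0.005,0,0,0,0,0,0.6],[-0.005,0,0,0,0,0,0.6],[-0.005,0,0,0,0,0,0.6],[-0.005,0,0,0,0,0,0.6],[-0.005,0,0,0,0,0,0.6],[0,0,0,0,0,0,0.6]]]'
python3 -m pendant '[[[-0.005,0,0,0,0,0,0.6],[-0.005,0,0,0,0,0,0.6],[-0.005,0,0,0,0,0,0.6],[-0.005,0,0,0,0,0,0.6],[0,0,0,0,0,0,0.6]]]'
python3 - <<'E'
from h import *
import cv2
from station import eyes
goto([.5295,-.0561],-.0131,.004,0,.0365)
b=eyes.snapshot("scene");np.savez("scene3.npz",**b)
cv2.imwrite("pics/z3.png",np.clip(1.6*cv2.resize(b["pixels"][160:310,215:340,::-1],None,fx=4,fy=4,interpolation=cv2.INTER_CUBIC).astype(float),0,255).astype(np.uint8))
E
```

```text
t: 5.75
tcp_pos: [0.4968, -0.0547, 0.0365]
tool_rot: [0.007, 1.0, 0.001, -0.003]
force: [-3.8, 1.6, 6.1]
finger_gap: 0.6
gripper_force: 3.0
t: 6.25
tcp_pos: [0.5127, -0.055, 0.0365]
tool_rot: [0.007, 1.0, 0.001, -0.003]
force: [-3.5, 1.4, 5.3]
finger_gap: 0.602
gripper_force: 3.1
t 6.25 tcp [ 0.5127 -0.055   0.0365] target [ 0.5335 -0.0562  0.0365] shift mm [-20.8  -0.9  -0.1] frac [-0.026  -0.0011 -0.0001] turn frac [ 0.01  -0.046 -0.004] F [-3.5   1.36  5.26] gap 0.602 3.0669934632533113
```

View pics/z3.png

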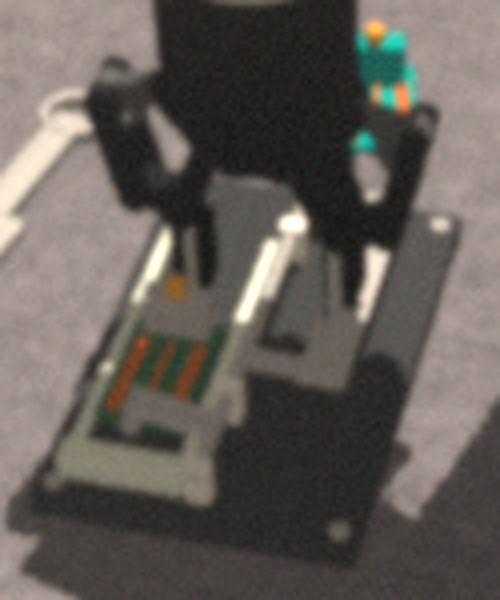

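The coupon is sliding under the raised nose; about 20 mm remain. Going on until the stop is felt.

```bash

python3 -m pendant '[[[-0.005,0,0,0,0,0,0.6],[-0.005,0,0,0,0,0,0.6],[-0.005,0,0,0,0,0,0.6],[-0.004,0,0,0,0,0,0.6],[0,0,0,0,0,0,0.6]]]'
python3 -m pendant '[[[-0.0025,0,0,0,0,0,0.6],[-0.0025,0,0,0,0,0,0.6],[0,0,0,0,0,0,0.6]]]'
python3 -m pendant '[[[-0.002,0,0,0,0,0,0.6],[0,0,0,0,0,0,0.6]]]'
```

```text
t: 6.8
tcp_pos: [0.5278, -0.0552, 0.0365]
tool_rot: [0.007, 1.0, 0.001, -0.003]
force: [-3.9, 0.8, 5.8]
finger_gap: 0.602
gripper_force: 3.1
t: 7.1
tcp_pos: [0.5315, -0.0553, 0.0365]
tool_rot: [0.007, 1.0, 0.001, -0.003]
force: [-4.0, 0.8, 5.8]
finger_gap: 0.6
gripper_force: 3.1
t: 7.3
tcp_pos: [0.5329, -0.0553, 0.0364]
tool_rot: [0.007, 1.0, 0.001, -0.003]
force: [-3.6, 1.0, 5.3]
finger_gap: 0.605
gripper_force: 3.4
```

```bash

python3 -m pendant '[[[-0.002,0,0,0,0,0,0.6],[0,0,0,0,0,0,0.6]]]'
python3 -m pendant '[[[-0.002,0,0,0,0,0,0.6],[0,0,0,0,0,0,0.6]]]'
python3 - <<'E'
from h import *
import cv2
from station import eyes
b=eyes.snapshot("scene");np.savez("scene4.npz",**b)
cv2.imwrite("pics/z4.png",np.clip(1.6*cv2.resize(b["pixels"][200:300,215:315,::-1],None,fx=6,fy=6,interpolation=cv2.INTER_CUBIC).astype(float),0,255).astype(np.uint8))
E
```

```text
t: 7.5
tcp_pos: [0.533, -0.0552, 0.0364]
tool_rot: [0.007, 1.0, 0.001, -0.005]
force: [-7.3, -0.5, 8.2]
finger_gap: 0.595
gripper_force: 4.7
t: 7.7
tcp_pos: [0.5331, -0.0552, 0.0363]
tool_rot: [0.007, 1.0, 0.001, -0.007]
force: [-8.8, -1.6, 10.1]
finger_gap: 0.599
gripper_force: 6.2
```

View pics/z4.png

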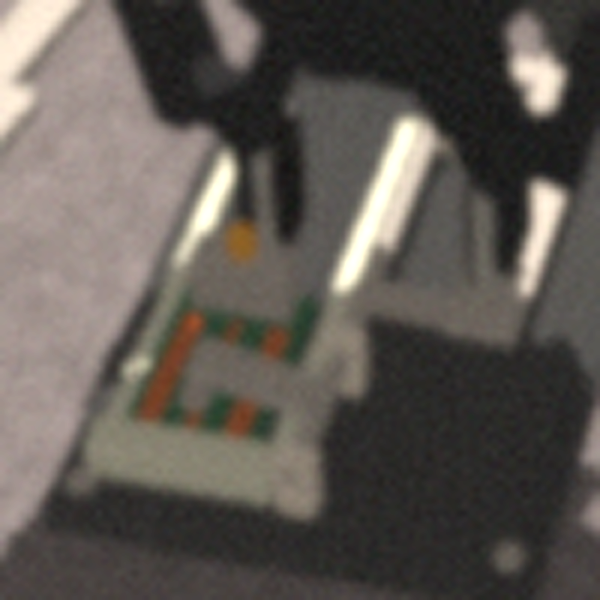

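The board's front edge has reached the stop (row ~425), the force has risen and motion has stopped, so it is home. Backing off, then releasing upward.

```bash

python3 -m pendant '[[[0,0,0,0,0,0,0.6],[0.004,0,0,0,0,0,0.6],[0.005,0,0,0,0,0,0.6],[0.006,0,0,0,0,0,0.6],[0,0,0,0,0,0,0.6]]]'
python3 -m pendant '[[[0,0,-0.006,0,0,0,0.6],[0,0,-0.006,0,0,0,0.6],[0,0,-0.01,0,0,0,0.6],[0,0,-0.03,0,0,0,0.6],[0,0,-0.05,0,0,0,0.6],[0,0,-0.05,0,0,0,0.6]]]'
python3 -m pendant '[[[0.03,0.05,-0.02,0,0,0,0.6],[0.03,0.05,0,0,0,0,0.6],[0,0.06,0,0,0,0,0.6],[0,0.06,0,0,0,0,0.6],[0,0.06,0,0,0,0,0.6],[0,0.06,0,0,0,0,0.6],[0,0.06,0,0,0,0,0.6],[0,0,0,0,0,0,0.6],[0,0,0,0,0,0,0.6]]]'
python3 - <<'E'
from h import *
import cv2
from station import eyes
a=eyes.snapshot("top");b=eyes.snapshot("scene")
np.savez("top5.npz",**a)
A=cv2.resize(a["pixels"][185:320,325:415,::-1],None,fx=4.4,fy=4.4,interpolation=cv2.INTER_CUBIC)
B=cv2.resize(b["pixels"][200:300,215:315,::-1],None,fx=4,fy=4,interpolation=cv2.INTER_CUBIC)
o=np.zeros((600,800,3),np.uint8);o[:A.shape[0],:A.shape[1]]=A;o[:B.shape[0],400:400+B.shape[1]]=B
cv2.imwrite("pics/z5.png",np.clip(o*1.4,0,255).astype(np.uint8))
E
```

```text
t: 8.25
tcp_pos: [0.5291, -0.0565, 0.0376]
tool_rot: [0.008, 1.0, -0.001, 0.003]
force: [2.3, 1.4, 6.0]
finger_gap: 0.598
gripper_force: 2.9
t: 8.85
tcp_pos: [0.5257, -0.0554, 0.1591]
tool_rot: [0.007, 1.0, 0.0, -0.002]
force: [1.4, 0.3, -0.3]
finger_gap: 0.598
gripper_force: 0.0
t: 9.75
tcp_pos: [0.4826, 0.2657, 0.1743]
tool_rot: [0.006, 1.0, -0.001, -0.001]
force: [-0.3, 0.2, 0.0]
finger_gap: 0.602
gripper_force: 0.0
```

View pics/z5.png

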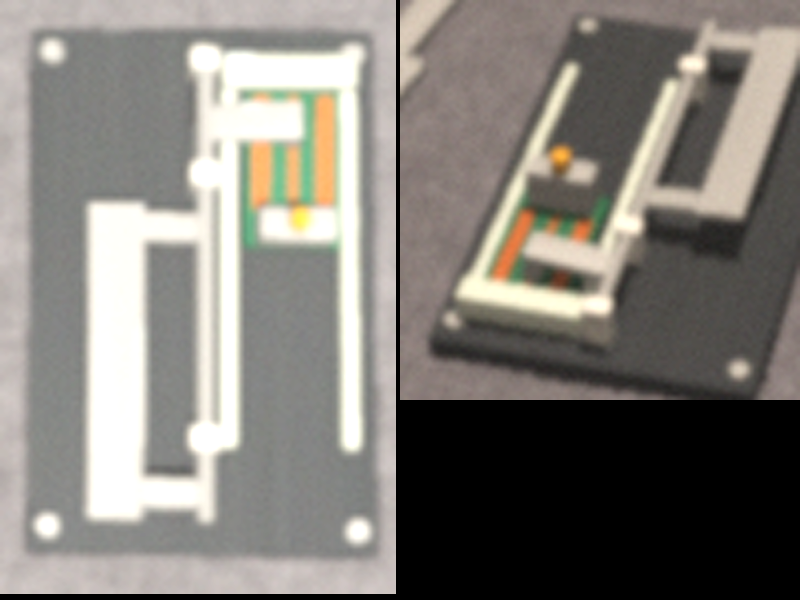

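The coupon sits against the stop (block's rear edge moved 349→241 crop px, about 40 mm, so x ≈ 45 mm). The nose is down on the board and the robot is clear.

```bash
python3 -c "
from station import job; print(job.sign_off())"
```

```text
the job is handed in; nothing more can be done
None
```

The coupon is home against the end stop with the clip sprung shut on its board, the arm is clear, and the job is handed in at about 10 s of the 42 s allowed; the sign-off returned no verdict, so success rests on the final pictures, and I did not re-measure the bystanders, though the arm passed only over the case.

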